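# Clear the rotor spanner and shut the centrifuge

### The job

Someone left the rotor spanner lying across the open centrifuge, so its lid cannot be shut. Lay the spanner flat and lengthwise in the tray compartment lined with the blue pad (set it down, do not drop it), then lower the centrifuge lid gently, without slamming it, until it is fully closed. Leave the other instruments and the tip box where they are.

Things in the scene. Friction and masses are not known exactly. Their poses are not given: they have to be found in the camera images.
- centrifuge: White bench centrifuge with a teal front panel, fixed to the bench, 220 deep (x) x 200 wide (y) x 120 high. Origin at the centre of its underside; +x points to its rear (hinge side), its front panel faces its own -x. Its flat top deck is 120 above the bench, with a round 106 mm bowl in the middle whose rotor lies a few mm below the deck
- lid (a joint): Angle of the centrifuge lid in rad: 0 = shut flat on the deck, grows as it opens, about 1.57 = upright, 1.95 at most. White square lid 200 long x 190 wide x 22 thick, hinged along the rear edge of the deck; a stiff hinge (about 2 to 3 N at the free edge moves it) holds it wherever it is left. A teal tab, 60 wide and 10 thick, sticks out 13 beyond the middle of its free edge
- lid_hinge (a point): Middle of the lid's hinge line, at deck height, 100 behind the centrifuge's centre; fixed. The hinge line runs along the centrifuge's y. The lid's underside starts here and reaches 200 towards the centrifuge's -x when shut
- lid_edge (a point): Point on the lid, moving with it: middle of the free edge, on the outer (upper when shut) face, 200 from the hinge line
- spanner: Rotor spanner with a flat underside: orange grip 110 long x 24 wide x 20 high, then a steel shank 12 wide and a round steel head 28 across, both 10 high; 170 long in all, 120 g. Origin under the middle of its length; x runs along it to the steel head (x from -85 to +85), z up. Starts lying on the centrifuge deck across the bowl, any way round
- spanner_grip (a point): Centre of the spanner's orange grip, 30 from the spanner's origin towards the grip end, 10 above its underside; close to its balance point
- tray: Low steel instrument tray fixed to the bench, 210 (x) x 178 (y) with a 4 thick floor; outer walls and dividers are 4 thick, their tops 13 above the bench. Three equal compartments side by side, each 202 long (along tray x) x 54 wide, 58 apart. Origin at the centre of the underside
- pad: Blue pad 196 x 48 x 2 fixed on the floor of the compartment meant for the spanner (any of the three). Origin at the centre of the pad's underside, 4 above the bench; x along the compartment. The spanner lies with its underside 2 above this origin
- spatula: Dark steel spatula 150 long, 18 wide, 5 thick, lying in another compartment; origin under its middle, x along it
- forceps: Brass forceps about 135 long, 24 wide, 8 thick, lying in another compartment; origin under its middle, x along it
- tipbox: White pipette-tip box with a light blue lid, 85 x 120 x 67 high, loose on the bench; origin at the centre of its underside
Not all that is in view belongs to the job. Several things have the shape of the pad; the one meant has the colours described above.

How it is judged (in metres and radians):
On the way, in this order (a step that is already met when the one before it is completed fails the run):
1. the spanner lies flat in the blue-lined compartment, let go, while the lid is still open (x of spanner in the frame of pad between -0.025 and 0.025 m and y of spanner in the frame of pad between -0.016 and 0.016 m and z of spanner in the frame of pad below 0.006 m and angle between spanner's own z axis and vertical below 0.1 rad and angle between the x axis of spanner and the x axis of pad, either way round below 0.25 rad and contact force between the fingers and spanner below 0.1 N and value of joint lid above 0.3 rad), for 0.2 s.
2. the lid is fully closed (value of joint lid below 0.03 rad), for 0.2 s.
At the end, for the whole second after the job is handed in: The spanner lies still and flat in the compartment with the blue pad: underside within 4 mm of the pad's top, tilt under 0.1 rad, within 0.25 rad of the compartment's length (either way round), its middle within 25 mm along and 16 mm across of the pad's middle. The lid is shut to within 0.03 rad (x of spanner in the frame of pad between -0.025 and 0.025 m and y of spanner in the frame of pad between -0.016 and 0.016 m and z of spanner in the frame of pad below 0.006 m and angle between spanner's own z axis and vertical below 0.1 rad and angle between the x axis of spanner and the x axis of pad, either way round below 0.25 rad and linear speed of spanner below 0.02 m/s and value of joint lid below 0.03 rad); the robot touches nothing.
It fails at once if the lid is slammed (closing faster than 2 rad/s over the last 0.5 rad) (value of joint lid below 0.5 rad and velocity of joint lid below -2 rad/s).
It fails at once if the spanner is dropped (moving faster than 0.7 m/s out of the fingers) (linear speed of spanner above 0.7 m/s and contact force between the fingers and spanner below 0.1 N).
It fails at once if the spatula or the forceps is moved more than 20 mm (distance of any of spatula, forceps from where it was at the start of the episode above 0.02 m).
It fails at once if the tip box is moved more than 30 mm (distance of tipbox from where it was at the start of the episode above 0.03 m).
It also fails if it takes over 58 s, if anything falls off the work surface, if the arm or the gripper's body presses on something with over 40 N, if the wrist force passes 120 N, or if a joint passes its speed limit or range.

### The arm

A 6-joint arm with a two-finger parallel gripper is mounted at the origin on the work surface. World frame = base frame: x ahead of the robot, y to its left, z up, the work surface at z = 0. Lengths are in m, angles in degrees, forces in N, time in s.
With the tool pointing down it reaches from about 0.4 to 0.925 m from the base axis. Payload 3.4 kg.
Tool frame: the origin (TCP) lies midway between the tips of the shut fingers; the grasp point (between the pads) lies 19 mm behind it (manip.pinch_z is the distance from the TCP to the grasp point, in m); z points along the fingers, y is the line along which they close (so a half turn about z gives the same grasp; the last joint's range is limited). The gripper opens to 85 mm and grips with 20 to 120 N. Pads are 22 mm wide; open, the fingers measure 114 mm over their backs; the gripper's body (76 mm by 85 mm) begins 54 mm behind the grasp point. The pads swing forward as they close: fully open they stand 13 mm farther back than shut.
Start: joints at [-70.331, 17.578, 86.31, -0, 76.112, -4.211], TCP at [0.233, -0.526, 0.231] pointing down, gripper open.
Joint ranges: [-179.03, 179.03], [-60, 130.46], [8.19, 133.38], [-81.62, 261.62], [5.75, 156.47], [-153.77, 153.77]. Speed limits (degrees/s): [147.25, 147.25, 180, 180, 180, 180].

### API

Orientations are given as a 3x3 rotation matrix whose columns are the frame's x, y, z axes.
In Python, from bench import telemetry, vision, order, manip gives the robot as it stands.
- The arm moves only by the shell command python3 -m inch 'ROWS' [OPENING] [FORCE]. ROWS is JSON, a list of rows, each an object with "offset": the shift along the world's x, y, z in cm, a list of three; "dr": the turn, a rotation vector about the world's x, y, z in degrees, a list of three. A call has 1 to 12 rows; each row shifts and turns the commanded pose from where the row before left it; what a row does not reach is not made up. A row lasts 1/8 s, in which the tool goes at most 62.5 mm and 10.7 degrees, less where a joint would pass 70% of its speed; a pose out of reach is approached as far as the arm can. A call is refused whole if a number of a shift passes 6.25 or a number of a turn 10.7, either way. A call with a gripper value outside its range is refused whole. OPENING is the opening, from -1 (shut) to 1 (fully open), set as the call begins (- or left out, the last holds). The fingers move at their own pace and stop on an object; FORCE is the grip in N (left out, the last holds). Time passes only in rows, so rows that do not move let the fingers close. It gives the time, the measured TCP pose, the force, the opening and the grip force at its end, in the units of the state.
- telemetry.sense(): the state, without advancing time (a new reading comes with each control period).
- vision.grab_frame(name): name is "scene" or "top" or "wrist"; returns (picture, depth): 384x512x3 uint8, red, green, blue; 384x512 float32, m along the optical axis (not along the pixel's ray), 0 where there is no reading.
- vision.camera_model(name): a dict with "fovy" (degrees; the focal length in pixels is half the picture's height over the tangent of half this angle, whatever the lens; pixels are square), "cx", "cy" (the principal point, pixels), "eye" and "rotation" of the camera in the world. Camera axes: x right, y down, z forward; pixel columns grow to the right and rows downward; lengths in m; the calibration is good to about 2 mm. A picture is of the moment at which its call begins: read the wrist's pose just before it. camera_model takes no time and is no camera call; for the wrist camera it gives the pose at the moment of the call.
- order.job_done(): hands the job in; it is judged then, once.
The state is a dict: "clock": time; "joint_pos": joint angles; "qvel": joint speeds; "tau": joint torques, N m; "eef_pos": TCP position; "ee_rot": TCP orientation; "force": force on the tool from outside, world axes, zero at the start; "torque": the same for the moment, N m; "finger_gap": opening from 0.0 (shut) to 1.0 (fully open); "finger_force": force on a finger pad.
Only numpy, scipy, OpenCV 4.12 (cv2) and the standard library are available. Lean on these libraries where they do the work, as an engineer would, in place of code of your own. Each camera call takes 0.05 s, during which the arm holds its last target. There are 200 camera calls.

## Working session

There is one attempt and no reset: what is moved stays moved. The work goes in short steps, Python scripts to look and compute and a shell command to move; the robot and the scene stay as the last step left them, time stands still between calls to the robot, and variables do not carry over. Pictures are saved under pics/ and viewed, at most 10 in all, crops included, and the job is handed in when it is done.

```bash
ls; mkdir -p pics
cat > h.py <<'E'
import numpy as np, cv2, json
from bench import telemetry, vision, order, manip
def grab(n):
    m=vision.camera_model(n); p,d=vision.grab_frame(n); return p,d,m
def cloud(d,m):
    f=d.shape[0]/2/np.tan(np.radians(m['fovy'])/2)
    v,u=np.mgrid[:d.shape[0],:d.shape[1]]
    P=np.stack([(u-m['cx'])/f*d,(v-m['cy'])/f*d,d],-1)
    return P@np.array(m['rotation']).T+np.array(m['eye'])
E
python3 - <<'E'
from h import *
for n in ('top','scene'):
    p,d,m=grab(n); print({k:np.round(v,3).tolist() for k,v in m.items() if not isinstance(v,str)})
    cv2.imwrite(f'pics/{n}0.png',p[:,:,::-1]); np.savez(f'{n}0.npz',p=p,d=d,W=cloud(d,m))
print(telemetry.sense(), manip.pinch_z)
E
```

```text
pics
{'fovy': 51.614, 'cx': 263.884, 'cy': 193.017, 'eye': [0.313, -0.053, 1.265], 'rotation': [[-0.021, -0.994, 0.11], [-1.0, 0.021, -0.004], [0.002, -0.11, -0.994]]}
{'fovy': 56.053, 'cx': 259.305, 'cy': 185.361, 'eye': [1.124, -0.48, 0.738], 'rotation': [[0.568, 0.49, -0.661], [0.823, -0.359, 0.441], [-0.021, -0.794, -0.607]]}
{'clock': 0.1, 'joint_pos': array([-7.03302032e+01,  1.76170089e+01,  8.63737783e+01,  6.13428826e-04,
        7.61116056e+01, -4.21169155e+00]), 'qvel': array([ 0.00463828, -0.01488322, -0.21931461,  0.01512569,  0.07780894,
        0.01041586]), 'tau': array([ 1.23791187e-04, -4.58528423e+01, -2.52607602e+01, -1.51620238e-04,
        5.55032166e-03, -2.41299955e-05]), 'eef_pos': array([ 0.23255927, -0.52521006,  0.2305001 ]), 'ee_rot': array([[ 9.14385891e-01,  4.04843294e-01, -5.91745799e-04],
       [ 4.04843702e-01, -9.14384347e-01,  1.68630864e-03],
       [ 1.41607652e-04, -1.78150139e-03, -9.99998403e-01]]), 'force': array([-0.01138622, -0.16090644, -0.0568238 ]), 'torque': array([0.03135397, 0.0428193 , 0.04763874]), 'finger_force': 0.0, 'finger_gap': 0.9959438977321613} 0.0187
```

View pics/top0.png

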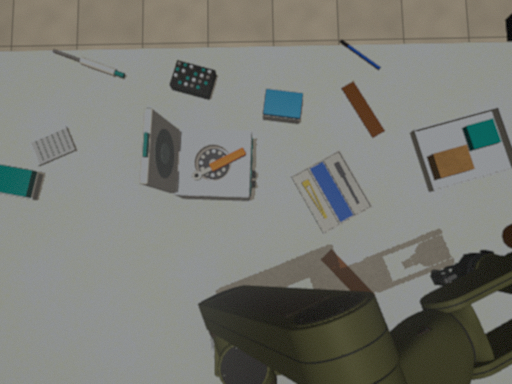

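View pics/scene0.png

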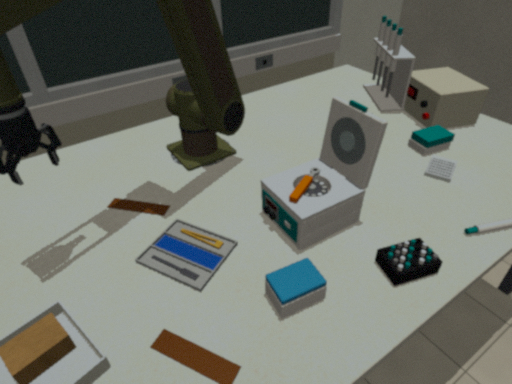

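The top view shows the centrifuge around (215,165) with its lid open at (160,150), the orange grip at (232,158), the tray with the blue pad at (331,190), and the tip box at (283,105). The scene view agrees.

Run:
```python
from h import *
z=np.load('top0.npz');p,d,W=z['p'],z['d'],z['W']
hsv=cv2.cvtColor(p,cv2.COLOR_RGB2HSV)
def rect(n,mask,box,zr):
    x0,y0,x1,y1=box; b=np.zeros(d.shape,bool); b[y0:y1,x0:x1]=1
    k=mask&b&(d>0)&(W[...,2]>zr[0])&(W[...,2]<zr[1])
    P=W[k]; r=cv2.minAreaRect(P[:,:2].astype(np.float32)); bp=cv2.boxPoints(r)
    e=bp[1]-bp[0]; g=bp[2]-bp[1]; l=e if e@e>g@g else g
    print(n,k.sum(),'c',np.round(r[0],4),'size',np.round(r[1],4),'longdir',round(np.degrees(np.arctan2(l[1],l[0]))%180,1),'z',np.round(np.percentile(P[:,2],[5,50,95]),4)); return k
H,S,V=[hsv[...,i].astype(int) for i in range(3)]
rect('grip',(H<20)&(S>150)&(V>120),(180,130,255,200),(.1,.2))
rect('pad',(H>100)&(H<130)&(S>130),(290,150,375,235),(-.02,.03))
rect('forceps',(H>12)&(H<30)&(S>110),(290,150,375,235),(-.02,.03))
rect('spatula',(V<100),(332,155,362,208),(-.02,.03))
rect('tray',(V<400),(285,145,380,240),(.008,.03))
rect('deck',(V>0),(175,120,262,205),(.105,.13))
rect('lid',(V>0),(135,100,185,200),(.15,.4))
rect('tab',(H>75)&(H<100)&(S>80),(135,100,185,200),(.1,.45))
rect('tipbox',(V>0),(255,80,310,130),(.05,.09))
z=np.load('scene0.npz');p,d,W=z['p'],z['d'],z['W']
hsv=cv2.cvtColor(p,cv2.COLOR_RGB2HSV);H,S,V=[hsv[...,i].astype(int) for i in range(3)]
print('scene')
rect('grip',(H<20)&(S>150)&(V>120),(280,150,335,210),(.1,.2))
rect('pad',(H>100)&(H<130)&(S>130),(140,220,240,290),(-.02,.03))
rect('deck',(V>0),(255,150,370,230),(.11,.13))
rect('lid',(V>0),(318,90,390,190),(.2,.4))
rect('tab',(H>75)&(H<100)&(S>80),(340,90,375,115),(.1,.45))
```

```text
grip 242 c [0.5388 0.0453] size [0.0205 0.1042] longdir 116.1 z [0.1361 0.1398 0.1431]
pad 776 c [ 0.4532 -0.2737] size [0.1896 0.0427] longdir 27.7 z [0.0008 0.0053 0.0093]
forceps 57 c [ 0.4278 -0.2172] size [0.1301 0.0188] longdir 24.6 z [0.0053 0.0111 0.0156]
spatula 161 c [ 0.4802 -0.3224] size [0.1472 0.0194] longdir 23.7 z [0.0025 0.0075 0.0121]
tray 946 c [ 0.4525 -0.2737] size [0.2107 0.1843] longdir 27.3 z [0.0082 0.011  0.0156]
deck 4115 c [0.5319 0.0886] size [0.2139 0.2001] longdir 87.1 z [0.109  0.1193 0.1242]
lid 2448 c [0.5387 0.2182] size [0.046  0.1898] longdir 177.2 z [0.1641 0.2696 0.3225]
tab 88 c [0.5406 0.2261] size [0.0096 0.0537] longdir 179.0 z [0.3256 0.3292 0.3322]
tipbox 1010 c [ 0.7246 -0.1218] size [0.1176 0.0845] longdir 81.7 z [0.0611 0.066  0.0701]
scene
grip 205 c [0.527  0.0505] size [0.0436 0.1363] longdir 116.4 z [0.1378 0.1399 0.1416]
pad 867 c [ 0.4526 -0.2735] size [0.1928 0.0472] longdir 28.3 z [0.0039 0.0062 0.0082]
deck 3075 c [0.5348 0.0936] size [0.2294 0.2024] longdir 87.3 z [0.1128 0.1199 0.125 ]
lid 2666 c [0.542  0.2172] size [0.0406 0.193 ] longdir 177.0 z [0.2072 0.2676 0.3176]
tab 84 c [0.5439 0.2233] size [0.0092 0.0582] longdir 178.4 z [0.3206 0.3267 0.3305]
```

```bash
python3 -m inch '[{"offset":[2.55,4.76,0],"dr":[0,0,7.7]},{"offset":[2.55,4.76,0],"dr":[0,0,7.7]},{"offset":[2.55,4.76,0],"dr":[0,0,7.7]},{"offset":[2.55,4.76,0],"dr":[0,0,7.7]},{"offset":[2.55,4.76,0],"dr":[0,0,7.7]},{"offset":[2.55,4.76,0],"dr":[0,0,7.7]},{"offset":[2.55,4.76,0],"dr":[0,0,7.7]},{"offset":[2.55,4.76,0],"dr":[0,0,7.7]},{"offset":[2.55,4.76,0],"dr":[0,0,7.7]},{"offset":[2.55,4.76,0],"dr":[0,0,7.7]},{"offset":[2.55,4.76,0],"dr":[0,0,7.7]},{"offset":[2.55,4.76,0],"dr":[0,0,7.7]}]' 1 60
python3 -m inch '[{"offset":[0,0,0],"dr":[0,0,0]},{"offset":[0,0,0],"dr":[0,0,0]}]'
python3 - <<'E'
from h import *
p,d,m=grab('wrist');cv2.imwrite('pics/w1.png',p[:,:,::-1]);W=cloud(d,m)
hsv=cv2.cvtColor(p,cv2.COLOR_RGB2HSV);H,S,V=[hsv[...,i].astype(int) for i in range(3)]
k=(H<20)&(S>150)&(V>100)&(W[...,2]>.125)&(W[...,2]<.16)&(d>0)
P=W[k];r=cv2.minAreaRect(P[:,:2].astype(np.float32));print(k.sum(),r,np.median(P,0))
E
```

```text
clock: 1.6
eef_pos: [0.5391, 0.0471, 0.231]
ee_rot: [[-0.447, 0.895, -0.001], [0.895, 0.447, -0.0], [0.0, -0.001, -1.0]]
force: [0.7, -0.2, 0.4]
finger_gap: 1.004
finger_force: 0.0
clock: 1.85
eef_pos: [0.538, 0.0453, 0.2307]
ee_rot: [[-0.443, 0.897, -0.002], [0.897, 0.443, -0.001], [0.0, -0.002, -1.0]]
force: [0.1, -0.0, 0.3]
finger_gap: 1.001
finger_force: 0.0
1645 ((0.5403360724449158, 0.046624138951301575), (0.02204987034201622, 0.10491502285003662), 27.09912109375) [0.5288976  0.07023274 0.13978027]
```

View pics/w1.png

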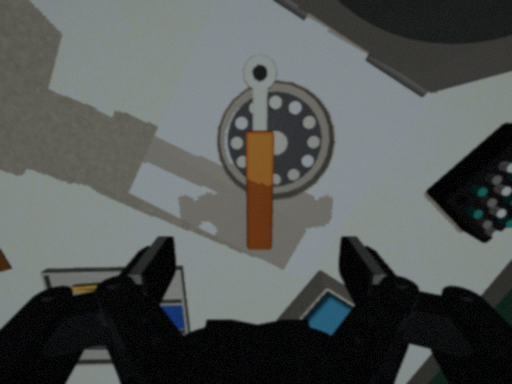

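The wrist view shows the grip spanning rows 130–248 at column about 260, centred between the fingers and parallel to the pads. I'll descend and grip it.

```bash
python3 -m inch '[{"offset":[0.2,0.1,-3],"dr":[0,0,0.5]},{"offset":[0,0,-3],"dr":[0,0,0]},{"offset":[0,0,-2.4],"dr":[0,0,0]},{"offset":[0,0,-1],"dr":[0,0,0]},{"offset":[0,0,-1],"dr":[0,0,0]},{"offset":[0,0,0],"dr":[0,0,0]}]' 1 60
python3 -m inch '[{"offset":[0,0,0],"dr":[0,0,0]},{"offset":[0,0,0],"dr":[0,0,0]},{"offset":[0,0,0],"dr":[0,0,0]},{"offset":[0,0,0],"dr":[0,0,0]},{"offset":[0,0,0],"dr":[0,0,0]},{"offset":[0,0,0],"dr":[0,0,0]},{"offset":[0,0,0],"dr":[0,0,0]},{"offset":[0,0,0],"dr":[0,0,0]}]' -1 60
```

```text
clock: 2.65
eef_pos: [0.5406, 0.046, 0.1272]
ee_rot: [[-0.45, 0.893, -0.0], [0.893, 0.45, -0.0], [0.0, -0.0, -1.0]]
force: [-0.2, 0.6, 0.7]
finger_gap: 1.0
finger_force: 0.0
clock: 3.65
eef_pos: [0.5413, 0.0465, 0.128]
ee_rot: [[-0.451, 0.893, 0.001], [0.893, 0.451, 0.0], [-0.0, 0.001, -1.0]]
force: [0.2, 0.6, 5.8]
finger_gap: 0.261
finger_force: 60.1
```

```bash
python3 -m inch '[{"offset":[0,0,1],"dr":[0,0,0]},{"offset":[0,0,2],"dr":[0,0,0]},{"offset":[0,0,3],"dr":[0,0,0]},{"offset":[0,0,3],"dr":[0,0,0]},{"offset":[0,0,1],"dr":[0,0,0]},{"offset":[0,0,0],"dr":[0,0,0]},{"offset":[0,0,0],"dr":[0,0,0]}]'
python3 - <<'E'
from h import *
p,d,m=grab('scene');cv2.imwrite('pics/s2.png',p[60:260,180:420,::-1].repeat(2,0).repeat(2,1));W=cloud(d,m)
p,d,m=grab('top');W=cloud(d,m)
hsv=cv2.cvtColor(p,cv2.COLOR_RGB2HSV);H,S,V=[hsv[...,i].astype(int) for i in range(3)]
k=(H<20)&(S>130)&(V>90)&(W[...,2]>.18)&(W[...,2]<.27)&(d>0);k[:,:180]=0;k[:,270:]=0
P=W[k];print(k.sum(),np.round(np.percentile(P,[5,50,95],axis=0),3))
E
```

```text
clock: 4.53
eef_pos: [0.5398, 0.0464, 0.226]
ee_rot: [[-0.451, 0.893, -0.003], [0.893, 0.451, -0.0], [0.001, -0.002, -1.0]]
force: [-0.4, -0.3, -1.3]
finger_gap: 0.26
finger_force: 59.4
130 [[ 0.51  -0.     0.234]
 [ 0.524  0.074  0.237]
 [ 0.565  0.092  0.24 ]]
```

View pics/s2.png

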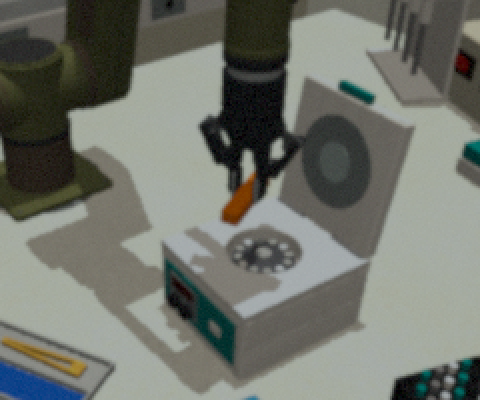

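The spanner is held level, clear of the deck. I'll carry it over the tray.

```bash
python3 -m inch '[{"offset":[-0.95,-2.78,0],"dr":[0,0,-7.4]},{"offset":[-0.95,-2.78,0],"dr":[0,0,-7.4]},{"offset":[-0.95,-2.78,0],"dr":[0,0,-7.4]},{"offset":[-0.95,-2.78,0],"dr":[0,0,-7.4]},{"offset":[-0.95,-2.78,0],"dr":[0,0,-7.4]},{"offset":[-0.95,-2.78,0],"dr":[0,0,-7.4]},{"offset":[-0.95,-2.78,0],"dr":[0,0,-7.4]},{"offset":[-0.95,-2.78,0],"dr":[0,0,-7.4]},{"offset":[-0.95,-2.78,0],"dr":[0,0,-7.4]},{"offset":[-0.95,-2.78,0],"dr":[0,0,-7.4]},{"offset":[-0.95,-2.78,0],"dr":[0,0,-7.4]},{"offset":[-0.9,-2.82,0],"dr":[0,0,-7.4]}]'
python3 -m inch '[{"offset":[0,0,-3],"dr":[0,0,0]},{"offset":[0,0,-4],"dr":[0,0,0]},{"offset":[0,0,-4],"dr":[0,0,0]},{"offset":[0,0,-4],"dr":[0,0,0]},{"offset":[0,0,-2],"dr":[0,0,0]},{"offset":[0,0,0],"dr":[0,0,0]},{"offset":[0,0,0],"dr":[0,0,0]}]'
python3 - <<'E'
from h import *
p,d,m=grab('scene');cv2.imwrite('pics/s3.png',cv2.resize(p[170:330,90:290,::-1],None,fx=3,fy=3))
E
```

```text
clock: 6.12
eef_pos: [0.4264, -0.2881, 0.2263]
ee_rot: [[0.885, 0.465, -0.001], [0.465, -0.885, 0.001], [-0.001, -0.002, -1.0]]
force: [0.8, 0.0, -1.1]
finger_gap: 0.261
finger_force: 59.4
clock: 7.0
eef_pos: [0.4276, -0.2879, 0.0576]
ee_rot: [[0.883, 0.469, 0.0], [0.469, -0.883, -0.0], [0.0, 0.0, -1.0]]
force: [-0.7, 0.1, -0.9]
finger_gap: 0.258
finger_force: 59.3
```

View pics/s3.png

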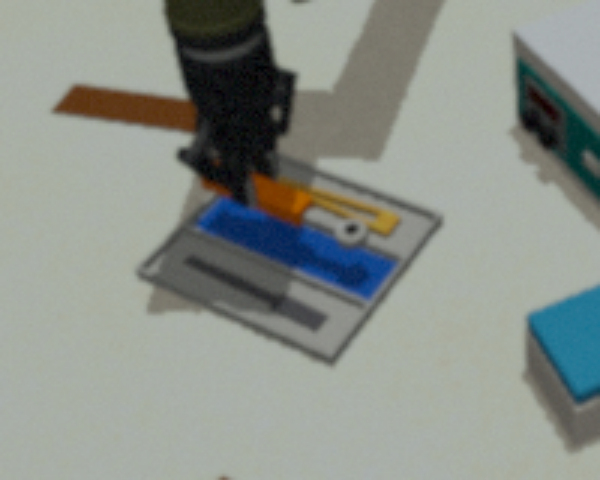

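The spanner is about 4 cm above the blue compartment and parallel to it; its head is at (350,232) in the crop and its shadow falls on the pad. I'll lower it slowly.

```bash
python3 -m inch '[{"offset":[-0.05,0,-1.5],"dr":[0,0,0]},{"offset":[0,0,-1.5],"dr":[0,0,0]},{"offset":[0,0,-0.6],"dr":[0,0,0]},{"offset":[0,0,-0.4],"dr":[0,0,0]},{"offset":[0,0,-0.2],"dr":[0,0,0]},{"offset":[0,0,0],"dr":[0,0,0]},{"offset":[0,0,0],"dr":[0,0,0]}]'
```

```text
clock: 7.92
eef_pos: [0.427, -0.2877, 0.0155]
ee_rot: [[0.883, 0.469, 0.0], [0.469, -0.883, -0.0], [0.0, 0.001, -1.0]]
force: [-0.1, 0.4, -0.6]
finger_gap: 0.264
finger_force: 59.4
```

```bash
python3 -m inch '[{"offset":[0,0,-0.1],"dr":[0,0,0]},{"offset":[0,0,-0.1],"dr":[0,0,0]},{"offset":[0,0,0],"dr":[0,0,0]}]'
```

```text
clock: 8.3
eef_pos: [0.4269, -0.2877, 0.0139]
ee_rot: [[0.883, 0.469, 0.001], [0.469, -0.883, -0.0], [0.0, 0.001, -1.0]]
force: [-1.6, 1.0, 4.9]
finger_gap: 0.261
finger_force: 60.1
```

Contact shows at 4.9 N. I'll release with a moderate opening, then lift.

```bash
python3 -m inch '[{"offset":[0,0,0],"dr":[0,0,0]},{"offset":[0,0,0],"dr":[0,0,0]},{"offset":[0,0,0],"dr":[0,0,0]},{"offset":[0,0,0],"dr":[0,0,0]}]' -0.1 20
python3 -m inch '[{"offset":[0,0,1],"dr":[0,0,0]},{"offset":[0,0,2],"dr":[0,0,0]},{"offset":[0,0,4],"dr":[0,0,0]},{"offset":[0,0,6],"dr":[0,0,0]},{"offset":[0,0,6],"dr":[0,0,0]},{"offset":[-2.5,-4,4],"dr":[0,0,0]},{"offset":[-2.5,-4,0],"dr":[0,0,0]},{"offset":[-2.5,-4,0],"dr":[0,0,0]},{"offset":[0,0,0],"dr":[0,0,0]}]'
python3 - <<'E'
from h import *
p,d,m=grab('scene');cv2.imwrite('pics/s4.png',cv2.resize(p[60:330,90:440,::-1],None,fx=2,fy=2))
p,d,m=grab('top');W=cloud(d,m)
hsv=cv2.cvtColor(p,cv2.COLOR_RGB2HSV);H,S,V=[hsv[...,i].astype(int) for i in range(3)]
k=(H<20)&(S>150)&(V>100)&(W[...,2]>0)&(W[...,2]<.05)&(d>0);k[:,:290]=0;k[:,375:]=0;k[:150]=0;k[240:]=0
P=W[k];print(k.sum(),cv2.minAreaRect(P[:,:2].astype(np.float32)),np.percentile(P[:,2],[5,50,95]))
# lid geometry: planar patch of underside and deck outline
p0=np.load('scene0.npz');W=p0['W'];W=W[90:190,318:390].reshape(-1,3);W=W[(W[:,2]>.15)&(W[:,2]<.31)&(W[:,1]>.15)&(W[:,1]<.26)]
c=W.mean(0);n=np.linalg.svd(W-c,full_matrices=False)[2][2];print('underside c',c,'n',n,'ang',np.degrees(np.arctan2(n[2],-n[1])))
E
```

```text
clock: 8.8
eef_pos: [0.4267, -0.2876, 0.0132]
ee_rot: [[0.883, 0.469, -0.0], [0.469, -0.883, 0.0], [-0.0, -0.0, -1.0]]
force: [0.4, -1.3, -0.3]
finger_gap: 0.448
finger_force: 0.0
clock: 9.93
eef_pos: [0.3501, -0.4101, 0.2441]
ee_rot: [[0.885, 0.466, 0.0], [0.466, -0.885, -0.002], [-0.001, 0.002, -1.0]]
force: [0.3, 0.8, 0.3]
finger_gap: 0.452
finger_force: 0.0
210 ((0.4241996705532074, -0.2864728271961212), (0.1036415696144104, 0.020529478788375854), 27.785568237304688) [0.02129986 0.02506619 0.02938568]
underside c [0.55538534 0.20574987 0.23398968] n [ 0.03179755  0.98886622 -0.14537028] ang -171.6370187048481
```

View pics/s4.png

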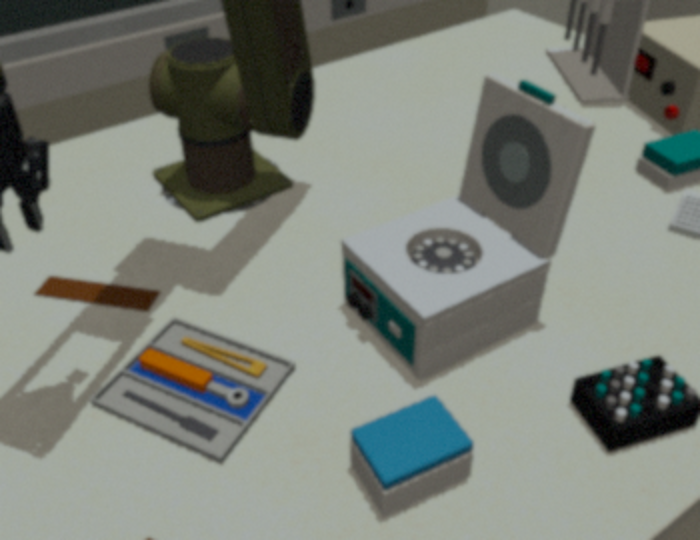

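The spanner lies flat on the blue pad at (195,375), and the grip fit confirms its position. The lid is at about 98°, with its hinge near y = 0.189. Next I'll shut the fingers and go over the top to a point behind the lid.

```bash
python3 -m inch '[{"offset":[1.2,4.5,2.6],"dr":[0,0,3.75]},{"offset":[1.2,4.5,2.6],"dr":[0,0,3.75]},{"offset":[1.2,4.5,2.6],"dr":[0,0,3.75]},{"offset":[1.2,4.5,2.6],"dr":[0,0,3.75]},{"offset":[1.2,4.5,2.6],"dr":[0,0,3.75]},{"offset":[1.2,4.5,2.6],"dr":[0,0,3.75]},{"offset":[1.2,4.5,0],"dr":[0,0,3.75]},{"offset":[1.2,4.5,0],"dr":[0,0,3.75]}]' -1 40
python3 -m inch '[{"offset":[1.2,4.5,0],"dr":[0,0,3.75]},{"offset":[1.2,4.5,0],"dr":[0,0,3.75]},{"offset":[1.2,4.5,0],"dr":[0,0,3.75]},{"offset":[1.2,4.5,0],"dr":[0,0,3.75]},{"offset":[1.2,4.5,0],"dr":[0,0,3.75]},{"offset":[1.2,4.5,0],"dr":[0,0,3.75]},{"offset":[1.2,4.5,0],"dr":[0,0,3.75]},{"offset":[1.2,4.5,0],"dr":[0,0,3.75]},{"offset":[0,0,0],"dr":[0,0,0]},{"offset":[0,0,0],"dr":[0,0,0]}]'
```

```text
clock: 11.02
eef_pos: [0.4474, -0.0445, 0.3999]
ee_rot: [[0.527, 0.85, 0.001], [0.85, -0.527, 0.0], [0.001, 0.001, -1.0]]
force: [0.4, 0.3, 0.3]
finger_gap: 0.0
finger_force: 0.0
clock: 12.28
eef_pos: [0.5424, 0.313, 0.399]
ee_rot: [[0.034, 0.999, -0.001], [0.999, -0.034, -0.001], [-0.001, -0.001, -1.0]]
force: [0.9, -0.2, 0.2]
finger_gap: 0.003
finger_force: 0.0
```

```bash
python3 -m inch '[{"offset":[0,0,-3],"dr":[0,0,0]},{"offset":[0,0,-4],"dr":[0,0,0]},{"offset":[0,0,-4.4],"dr":[0,0,0]},{"offset":[0,-2,0],"dr":[0,0,0]},{"offset":[0,-2,0],"dr":[0,0,0]},{"offset":[0,-1,0],"dr":[0,0,0]},{"offset":[0,-1,0],"dr":[0,0,0]},{"offset":[0,-1,0],"dr":[0,0,0]},{"offset":[0,-1,0],"dr":[0,0,0]},{"offset":[0,-1.1,0],"dr":[0,0,0]},{"offset":[0,0,0],"dr":[0,0,0]}]'
python3 - <<'E'
from h import *
p,d,m=grab('scene');cv2.imwrite('pics/s5.png',cv2.resize(p[40:260,200:440,::-1],None,fx=2,fy=2))
E
```

```text
clock: 13.65
eef_pos: [0.5436, 0.2201, 0.285]
ee_rot: [[0.036, 0.999, -0.001], [0.999, -0.036, -0.001], [-0.001, -0.001, -1.0]]
force: [0.6, 0.4, -0.7]
finger_gap: -0.0
finger_force: 0.0
```

View pics/s5.png

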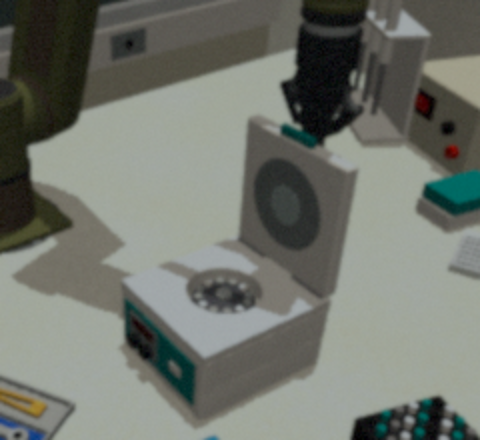

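The fingers are behind the tab at (300,138) and the lid is about upright. Now I'll push it along the arc.

```bash
python3 -m inch '[{"offset":[0,-1.4,0],"dr":[0,0,0]},{"offset":[0,-1.4,0],"dr":[0,0,0]},{"offset":[0,-1.4,0],"dr":[0,0,0]},{"offset":[0,-1.4,-0.3],"dr":[0,0,0]},{"offset":[0,-1.4,-0.4],"dr":[0,0,0]},{"offset":[0,-1.4,-0.4],"dr":[0,0,0]},{"offset":[0,-1.3,-0.6],"dr":[0,0,0]},{"offset":[0,-1.3,-0.7],"dr":[0,0,0]},{"offset":[0,-1.2,-0.9],"dr":[0,0,0]},{"offset":[0,0,0],"dr":[0,0,0]}]'
python3 - <<'E'
from h import *
p,d,m=grab('scene');cv2.imwrite('pics/s6.png',cv2.resize(p[40:260,200:440,::-1],None,fx=2,fy=2))
E
```

```text
clock: 14.95
eef_pos: [0.5435, 0.098, 0.2512]
ee_rot: [[0.037, 0.999, -0.001], [0.999, -0.037, -0.001], [-0.001, -0.001, -1.0]]
force: [0.0, 0.4, -0.1]
finger_gap: 0.003
finger_force: 0.0
```

View pics/s6.png

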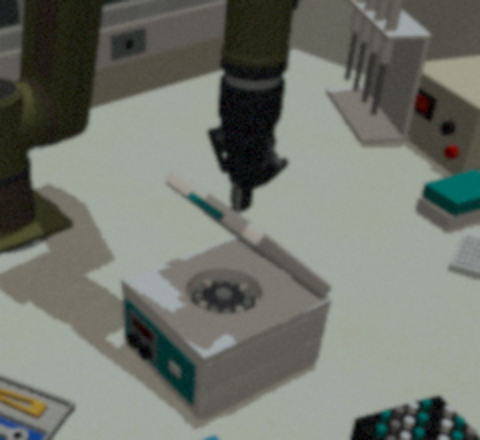

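The lid is at roughly 45°, with the fingertips on its outer face at (240,205). I'll continue down slowly.

```bash
python3 -m inch '[{"offset":[0,-1.1,-0.9],"dr":[0,0,0]},{"offset":[0,-1,-1],"dr":[0,0,0]},{"offset":[0,-0.9,-1.1],"dr":[0,0,0]},{"offset":[0,-0.6,-0.9],"dr":[0,0,0]},{"offset":[0,-0.6,-0.9],"dr":[0,0,0]},{"offset":[0,-0.5,-1],"dr":[0,0,0]},{"offset":[0,-0.4,-1],"dr":[0,0,0]},{"offset":[0,-0.4,-1],"dr":[0,0,0]},{"offset":[0,-0.3,-1],"dr":[0,0,0]},{"offset":[0,-0.2,-1],"dr":[0,0,0]},{"offset":[0,0,-0.9],"dr":[0,0,0]},{"offset":[0,0,0],"dr":[0,0,0]}]'
python3 -m inch '[{"offset":[0,0,-0.3],"dr":[0,0,0]},{"offset":[0,0,-0.2],"dr":[0,0,0]},{"offset":[0,0,0],"dr":[0,0,0]}]'
```

```text
clock: 16.5
eef_pos: [0.5433, 0.0396, 0.1443]
ee_rot: [[0.035, 0.999, -0.002], [0.999, -0.035, 0.0], [0.0, -0.002, -1.0]]
force: [0.5, 0.4, 0.0]
finger_gap: -0.004
finger_force: 0.0
clock: 16.88
eef_pos: [0.5442, 0.0396, 0.1424]
ee_rot: [[0.035, 0.999, 0.002], [0.999, -0.035, 0.0], [0.0, 0.002, -1.0]]
force: [-4.5, -0.7, 12.1]
finger_gap: 0.0
finger_force: 6.0
```

The fingers press firmly (12 N) at z = 0.1424, which is the height of a closed lid's top. I'll back off and check.

```bash
python3 -m inch '[{"offset":[0,0,0],"dr":[0,0,0]},{"offset":[0,0,2],"dr":[0,0,0]},{"offset":[0,0,4],"dr":[0,0,0]},{"offset":[0,0,5],"dr":[0,0,0]},{"offset":[-1,-5,4],"dr":[0,0,0]},{"offset":[-1,-5,0],"dr":[0,0,0]},{"offset":[-1,-5,0],"dr":[0,0,0]},{"offset":[0,0,0],"dr":[0,0,0]},{"offset":[0,0,0],"dr":[0,0,0]}]'
python3 - <<'E'
from h import *
p,d,m=grab('scene');W=cloud(d,m);cv2.imwrite('pics/s7.png',cv2.resize(p[60:330,90:440,::-1],None,fx=2,fy=2))
k=(d>0)&(W[...,2]>.13)&(W[...,2]<.16)&(abs(W[...,0]-.54)<.08)&(W[...,1]>.01)&(W[...,1]<.17)
P=W[k];c=np.linalg.lstsq(np.c_[P[:,:2],np.ones(len(P))],P[:,2],rcond=None)[0];print(k.sum(),c,np.median(P[:,2]))
E
```

```text
clock: 18.0
eef_pos: [0.5142, -0.1086, 0.289]
ee_rot: [[0.036, 0.999, 0.0], [0.999, -0.036, 0.001], [0.001, 0.0, -1.0]]
force: [-0.0, -0.5, -0.1]
finger_gap: -0.001
finger_force: 0.0
1990 [-0.0002551  -0.00024997  0.1428167 ] 0.1426429186554558
```

View pics/s7.png

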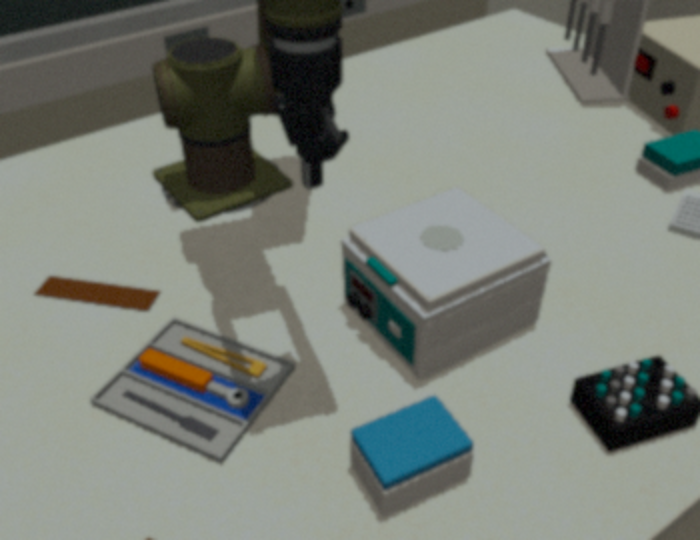

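The lid lies flat (slope about 0, top at 0.1426 m), the spanner is still on the blue pad, and the arm is clear of everything.

```bash
python3 -c "
from bench import order; print(order.job_done())"
```

```text
the job is handed in; nothing more can be done
None
```

The spanner lies flat and lengthwise on the blue pad, the lid is fully closed without slamming, and the job was handed in at about 18 s; no verdict was returned.

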